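# Release the locked treat tray with the service pin

## Robot

A 6-joint arm with a two-finger parallel gripper is mounted at the origin on the work surface. World frame = base frame: x ahead of the robot, y to its left, z up, the work surface at z = 0. Lengths are in m, angles in rad, forces in N, time in s.
With the tool pointing down it reaches from about 0.425 to 0.95 m from the base axis. Payload 14.7 kg.
Tool frame: the origin (TCP) lies at the very end of the fingers, on their centre line; the grasp point (between the pads) lies 19 mm behind it; z points along the fingers, y is the direction in which the jaws open and shut (so a half turn about z gives the same grasp; the last joint's range is limited). The gripper opens to 85 mm and grips with 20 to 120 N. Pads are 22 mm wide; open, the fingers measure 114 mm over their backs; the gripper's body (76 mm by 85 mm) begins 54 mm behind the grasp point. The pads swing forward as they close: fully open they stand 13 mm farther back than shut.
Start: joints at [1.278, 0.48, 1.596, -0, 1.065, -0.047], TCP at [0.158, 0.63, 0.231] pointing down, gripper open.
Joint ranges: [-2.75, 2.75], [-0.82, 2.05], [0.23, 2.67], [-1.56, 4.7], [0.09, 2.69], [-2.92, 2.92]. Speed limits (rad/s): [1.89, 1.89, 2.39, 3.01, 3.01, 3.01].

## Interface

Orientations are given as a 3x3 rotation matrix whose columns are the frame's x, y, z axes.
In Python, from station import read_state, read_camera, get_calibration, order, find_in, masks_of gives the robot as it stands.
- The arm moves only by the tool jog_arm, never from a script. Its argument "deltas" is a list of rows, each an object with "slide": the shift along the tool's x, y, z in units of 40 mm (1.0 is 40 mm), a list of three; "turn": the turn about the tool's z in units of 10 degrees (1.0 is 10 degrees); "gripper": the opening, from -1 (shut) to 1 (fully open), so that 0 is half open. In form: [{"slide": [x, y, z], "turn": turn, "gripper": gripper}, ...]. A call has 1 to 12 rows; each row is the pose to reach, as a shift and turn from the pose measured when the call began, along the tool's axes at that moment; what a row does not reach only later rows make up. A row lasts 1/8 s, in which the tool goes at most 62.5 mm and 10.7 degrees, less where a joint would pass 70% of its speed; a pose out of reach is approached as far as the arm can. A call with a gripper value outside its range is refused whole. The fingers move at their own pace and stop on an object; "force" is the grip in N (left out, the last holds). Time passes only in rows, so rows that repeat a pose let the fingers close. It gives the time, the measured TCP pose, the force and the opening at its end, in the units of the state.
- read_state(): the state, without advancing time (a new reading comes with each control period).
- read_camera(name): name is "scene" or "top" or "wrist"; returns (picture, depth): 420x560x3 uint8, blue, green, red; 420x560 float32, m along the optical axis (not along the pixel's ray), 0 where there is no reading.
- get_calibration(name): a dict with "K" (3x3 intrinsics, pixels), "rvec" (rotation vector, rad) and "tvec" (3), from world to camera coordinates, as OpenCV has them. Camera axes: x right, y down, z forward; pixel columns grow to the right and rows downward; lengths in m; the calibration is good to about 2 mm. The wrist camera is an equidistant fisheye: a pixel r from the principal point sees the ray r / f radians off the axis. A picture is of the moment at which its call begins: read the wrist's pose just before it. get_calibration takes no time and is no camera call; for the wrist camera it gives the pose at the moment of the call.
- order.hand_in(): hands the job in, once; it reports no verdict.
Trained networks look in the newest picture that a camera, given by its name, has taken for a name from the list of things; names that differ only in an ending like _2 or _b are one class to them, and where a whole thing is asked for, a point or a joint stands for the part that bears it (a point fixed in the world has none). Each returns a list of dicts, best first, with "confidence" (0 to 1); they miss things now and then, are a little off and sometimes report something else, mostly with a low value. They report only what shows in the picture. A call takes as long as a camera call.
- find_in(camera, thing): "bbox" ([left, top, right, bottom] in pixels, round what is visible of it).
- masks_of(camera, thing): "pixels" (420x560 bool, what is visible of it) and "bbox" ([left, top, right, bottom] in pixels, round what is visible of it).
The state is a dict: "time_s": time; "q": joint angles; "dq": joint speeds; "joint_efforts": joint torques, N m; "eef_pos": TCP position; "ee_rot": TCP orientation; "ft_force": force on the tool from outside, world axes, zero at the start; "torque": the same for the moment, N m; "gripper_width": finger opening in m.
Only numpy, scipy, OpenCV 4.12 (cv2) and the standard library are available. Lean on these libraries where they do the work, as an engineer would, in place of code of your own. Each camera call takes 0.05 s, during which the arm holds its last target.

## Task

The parrot's treat tower has to be refilled, but its tray is locked by a spring latch hidden inside. Take the pin out of the pine block, reach with it down through the small hole in the tower's lid, feel for the latch and press it gently, keeping it held down until the tray has slid fully out, then put the pin back in its block, fully home. Touch the tower and tray with nothing but the pin, do not press hard, and leave the other things where they are.

Things in the scene. Friction and masses are not known exactly. Their poses are not given: they have to be found in the camera images.
- tower: Treat tower, fixed: 100 x 100 mm, 120 mm high, clear acrylic sides on a grey base, green lid 10 mm thick on top. Origin: centre of its underside; z up; the tray leaves towards its own -x. The red button above the tray is locked and is not used. The lid and latch break if the pin presses on them with more than 20 N.
- access_hole (a point): Centre of the round 11 mm access hole in the lid, on the lid's upper face (120 mm above the shelf), 1.5 mm chamfer. It goes straight down, with the hidden latch pad below it.
- latch_top (a point): Point on the hole's axis 22 mm below the lid's upper face. The hidden round pad (25 mm across, centred here) lies 0 to 25 mm below this point, different each time: feel for it. It is pressed straight down: about 4 N to start, 6 N at 5 mm; the latch lets go 5 to 6 mm down, and a hard stop comes at 7.5 mm, where force climbs steeply. Let go, it springs back.
- tray (a joint): How far the tray has slid out, m: 0 locked, 0.046 fully out (0.040 or more counts). With the latch held down a damped spring drives it out in just under 1 s; if the latch is let up early the tray catches part-way, at about 0.014 or 0.028, and the latch must be pressed again.
- tray_front (a point): Middle of the upper edge of the tray's blue front plate (88 mm wide, 30 mm high), 36 mm above the shelf; moves with the tray.
- pin: Loose service pin, 116 mm long, about 60 g, standing upright in the pine block at the start. Origin: the centre of its lower tip; z along the pin towards the handle. Steel shaft 8 mm across from 0 to 68 mm (first 3 mm tapered), steel collar 20 mm across from 68 to 72 mm, round orange handle 16 mm across from 72 to 116 mm.
- block: Pine hexagon block, fixed, 60 mm across flats, 72 mm high. Origin: centre of its underside.
- block_hole (a point): Centre of the block's vertical bore at its upper face (72 mm above the shelf). The bore is hexagonal, 12 mm across flats and goes right through; the pin is home when its collar rests on the block, its tip then 68 mm below this point.
- chew_stick: Yellow silicone chew stick lying on the shelf, 120 x 22 x 22 mm. Origin: centre of its underside. Leave alone.
- saucer: Blue ceramic saucer, 116 mm across, 18 mm high. Origin: centre of its underside. Leave alone.
- clamp_perch: Aluminium clamp 50 x 40 x 58 mm with a green plastic perch sticking out 60 mm sideways. Origin: centre of its underside. Leave alone.

How it is judged:
On the way, in this order (a step that is already met when the one before it is completed fails the run):
1. the pin reaches down through the access hole (horizontal distance between pin and access_hole below 0.008 m and z of pin in the frame of access_hole below -0.012 m), for 0.05 s.
2. with the pin still in the hole, the tray slides fully out (horizontal distance between pin and access_hole below 0.01 m and z of pin in the frame of access_hole below -0.012 m and value of joint tray above 0.04 m), for 0.1 s.
At the end, for the whole second after the job is handed in: The tray is out by at least 40 mm; the pin is back upright in the block's bore (tip within 6 mm sideways of the bore's axis and at least 60 mm below the block's upper face, leaning less than 0.12 rad), released and at rest (value of joint tray above 0.04 m and horizontal distance between pin and block_hole below 0.006 m and z of pin in the frame of block_hole below -0.06 m and angle between pin's own z axis and vertical below 0.12 rad and linear speed of pin below 0.02 m/s); the robot touches nothing.
It fails at once if the pin presses on the tower, its latch or its tray with more than 20 N (contact force between pin and tower above 20 N).
It fails at once if the robot itself touches the tower or its tray (contact force between any of the fingers, the arm and tower above 1 N).
It fails at once if the chew stick, the saucer or the clamp is moved by more than 15 mm (distance of any of chew_stick, saucer, clamp_perch from where it was at the start of the episode above 0.015 m).
It also fails if it takes over 58 s, if anything falls off the work surface, if the arm or the gripper's body presses on something with over 40 N, if the wrist force passes 120 N, or if a joint passes its speed limit or range.

## Working session

There is one attempt and no reset: what is moved stays moved. The work goes in short steps, Python scripts to look and compute and a tool call to move; the robot and the scene stay as the last step left them, time stands still between calls to the robot, and variables do not carry over. Pictures are saved under pics/ and viewed, and the job is handed in when it is done.

Besides the shell and the picture viewer there is one more tool, called by a JSON object that holds its "name" and its "arguments", one argument or row to a line. jog_arm: Moves the arm, as the interface text tells. Its arguments: {"type":"object","properties":{"deltas":{"type":"array"},"force":{"type":"number"}},"required":["deltas"]}

```bash
mkdir -p pics; ls; python3 - <<'E'
from station import *
import cv2,numpy as np
s=read_state(); print({k:np.round(v,4).tolist() for k,v in s.items()})
for n in ["scene","top","wrist"]:
    c=get_calibration(n); print(n,c)
    p,d=read_camera(n); cv2.imwrite(f"pics/{n}0.png",p); np.save(f"pics/{n}0.npy",d)
E
```

```text
pics
{'time_s': 0.0, 'q': [1.2784, 0.4808, 1.5968, -0.0, 1.0651, -0.0466], 'dq': [0.001, 0.0003, -0.0018, -0.0027, -0.0005, -0.0015], 'joint_efforts': [-0.0047, -95.0613, -43.0214, -0.0006, 0.0119, 0.0001], 'eef_pos': [0.158, 0.6301, 0.2307], 'ee_rot': [[-0.9699, 0.2433, -0.0003], [0.2433, 0.9699, -0.0011], [0.0001, -0.0012, -1.0]], 'ft_force': [-0.2225, -0.3453, 0.2013], 'torque': [0.0314, -0.02, -0.0091], 'gripper_width': 0.0851}
scene {'K': array([[389.10053969,   0.        , 277.90813332],
       [  0.        , 389.10053969, 210.48059198],
       [  0.        ,   0.        ,   1.        ]]), 'rvec': array([ 0.95847856,  2.64891169, -0.84839186]), 'tvec': array([ 0.50979633, -0.19711271,  1.06075252])}
top {'K': array([[484.1365979 ,   0.        , 278.893167  ],
       [  0.        , 484.1365979 , 214.01945374],
       [  0.        ,   0.        ,   1.        ]]), 'rvec': array([ 2.1477127 , -2.10861445,  0.23867941]), 'tvec': array([-0.09146478,  0.62613031,  1.13595706])}
wrist {'K': array([[325.1922621 ,   0.        , 284.27362903],
       [  0.        , 325.1922621 , 206.6084712 ],
       [  0.        ,   0.        ,   1.        ]]), 'rvec': array([-2.25607233, -1.76201223, -0.2965155 ]), 'tvec': array([-0.64913726, -0.04236819,  0.38147426])}
```

View pics/scene0.png

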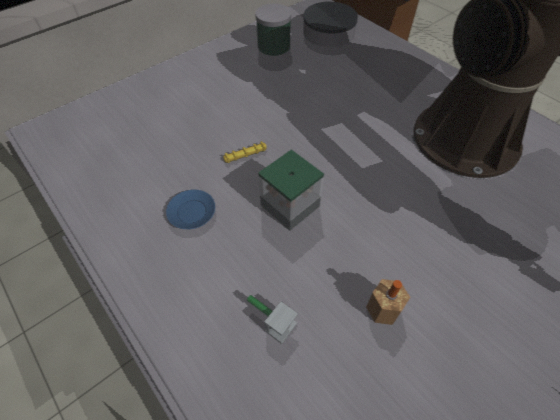

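View pics/top0.png

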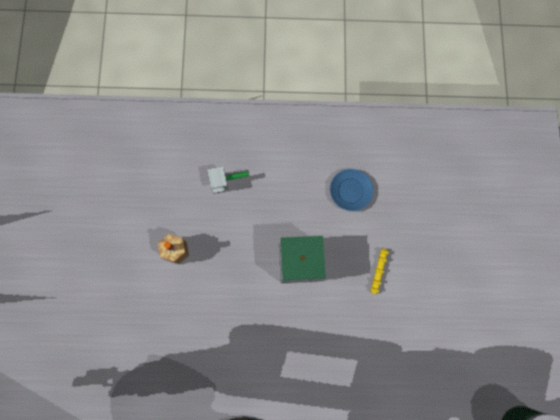

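View pics/wrist0.png

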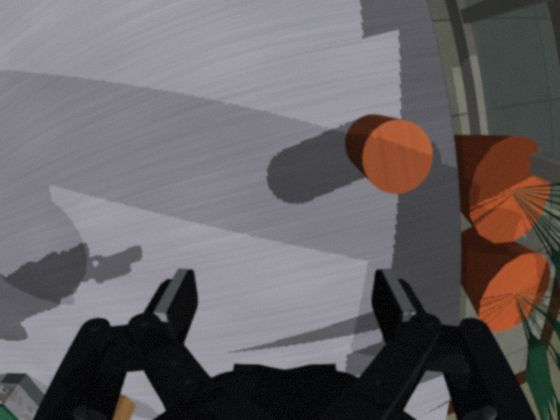

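The scene view shows the tower at about (291,185) with the lid hole at (292,173), and the pin and block at about (388,300). In the top view the lid hole is at (302,258) and the pin is at (168,245). Next I'll measure them.

```bash
cat > h.py <<'E'
from station import *
import cv2,numpy as np
def RT(c): return cv2.Rodrigues(c["rvec"])[0],np.array(c["tvec"]).reshape(3)
def ray(c,uv,fish=False):
    R,t=RT(c);K=c["K"]
    a=np.array([(uv[0]-K[0,2])/K[0,0],(uv[1]-K[1,2])/K[1,1]])
    if fish:
        r=np.linalg.norm(a); d=np.array([*(a/max(r,1e-9)*np.sin(r)),np.cos(r)])
    else: d=np.array([*a,1.])
    return -R.T@t,R.T@d
def atz(c,uv,z,fish=False):
    o,d=ray(c,uv,fish); return o+d*(z-o[2])/d[2]
def tri(rs):
    A=np.zeros((3,3));b=np.zeros(3)
    for o,d in rs:
        d=d/np.linalg.norm(d);P=np.eye(3)-np.outer(d,d);A+=P;b+=P@o
    p=np.linalg.solve(A,b)
    return p,[np.linalg.norm(np.cross(p-o,d/np.linalg.norm(d))) for o,d in rs]
def proj(c,X,fish=False):
    R,t=RT(c);K=c["K"];p=R@X+t
    if fish:
        r=np.hypot(p[0],p[1]);th=np.arctan2(r,p[2]);a=p[:2]/max(r,1e-9)*th
    else:a=p[:2]/p[2]
    return a*[K[0,0],K[1,1]]+K[:2,2]
E
python3 - <<'E'
from h import *
for n in ["scene","top"]:
    p,d=read_camera(n)
    for t in ["pin","block","tower","tray_front","chew_stick","saucer","clamp_perch"]:
        m=find_in(n,t)
        print(n,t,[(np.round(x["bbox"],1).tolist(),round(x["confidence"],2)) for x in m[:2]])
    k={"scene":[(340,260,430,335),(250,140,335,235)],"top":[(150,225,200,275),(270,225,335,295)]}[n]
    ims=[cv2.resize(p[b:dd,a:c],(400,400*(dd-b)//(c-a)),interpolation=cv2.INTER_CUBIC) for a,b,c,dd in k]
    H=max(i.shape[0] for i in ims)
    cv2.imwrite(f"pics/crop_{n}.png",np.hstack([cv2.copyMakeBorder(i,0,H-i.shape[0],0,0,0) for i in ims]))
print(read_state()["time_s"])
E
```

```text
scene pin [([385.5, 281.6, 400.9, 301.1], 0.56)]
scene block [([366.5, 279.5, 409.6, 323.7], 0.92)]
scene tower [([259.7, 150.4, 321.7, 231.3], 0.87)]
scene tray_front []
scene chew_stick [([224.0, 143.6, 265.9, 161.4], 0.87)]
scene saucer [([164.7, 189.2, 216.7, 228.0], 0.63)]
scene clamp_perch [([246.9, 299.1, 292.5, 340.9], 0.97)]
top pin [([276.8, 233.7, 325.9, 285.0], 0.34)]
top block [([159.1, 232.0, 186.3, 260.7], 0.87), ([327.9, 166.0, 373.0, 210.3], 0.25)]
top tower [([277.3, 239.5, 325.9, 280.3], 0.95)]
top tray_front []
top chew_stick [([371.3, 251.1, 385.2, 292.3], 0.64)]
top saucer [([327.6, 169.6, 375.7, 212.3], 0.78)]
top clamp_perch [([206.8, 169.2, 250.3, 195.0], 0.59), ([158.8, 236.3, 185.3, 265.1], 0.3)]
0.95
```

View pics/crop_scene.png

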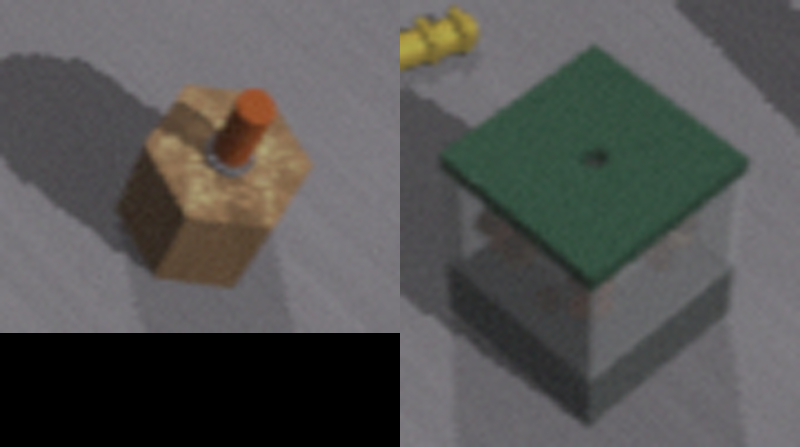

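View pics/crop_top.png

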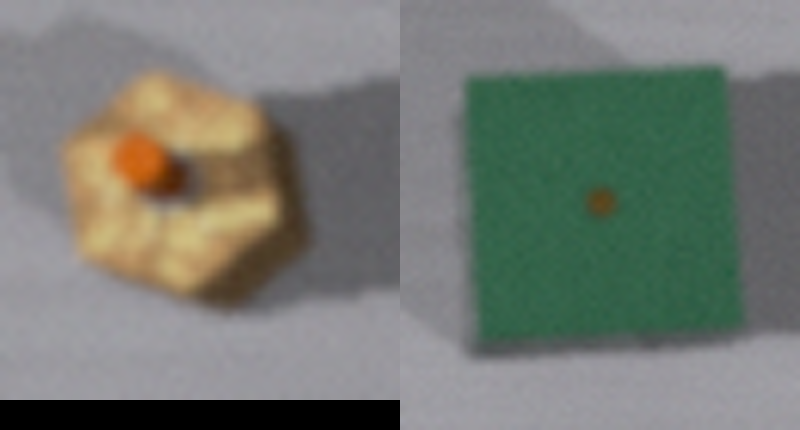

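Crops: in the scene view the handle top is at (397.3,282.9) and the hole at (291.0,173.0). In the top view the handle top is at (167.3,244.2) and the hole at (302.2,257.5).

```bash
python3 - <<'E'
from h import *
s=get_calibration("scene");t=get_calibration("top")
for n,a,b,z in [("handle",(397.3,282.9),(167.3,244.2),.12),("hole",(291,173),(302.2,257.5),.12)]:
    print(n,tri([ray(s,a),ray(t,b)]),atz(s,a,z),atz(t,b,z))
# block top hexagon corners
hs=np.array([(197,86),(146,146),(184,214),(266,228),(312,165),(286,100)])/4.444+[340,260]-.4
ht=np.array([(156,70),(66,145),(82,250),(185,297),(280,215),(265,105)])/8+[150,225]-.4
print("block s",np.mean([atz(s,u,.072) for u in hs],0)); print("block t",np.mean([atz(t,u,.072) for u in ht],0))
print(np.array([atz(t,u,.072) for u in ht]))
ls=np.array([(593,45),(442,160),(592,283),(748,162)])-[400,0]; ls=ls/4.706+[250,140]-.4
lt=(np.array([(467,78),(724,68),(743,327),(478,342)])-[400,0])/6.154+[270,225]-.4
print("lid s",np.array([atz(s,u,.12) for u in ls])); print("lid t",np.array([atz(t,u,.12) for u in lt]))
print(np.mean([atz(s,u,.12) for u in ls],0),np.mean([atz(t,u,.12) for u in lt],0))
for u in [(378,270),(352,190),(218,178),(248,175)]: print(atz(t,u,.02))
c=get_calibration("wrist"); print(ray(c,(284,206),1), np.array(read_state()["eef_pos"]))
E
```

```text
handle (array([0.53880428, 0.17957737, 0.12152317]), [np.float64(0.001403910193715704), np.float64(0.0014039101937157721)]) [0.53723705 0.18056063 0.12      ] [0.53963114 0.17862224 0.12      ]
hole (array([ 0.51426791, -0.13385376,  0.11952709]), [np.float64(0.0006134834558638657), np.float64(0.0006134834558639613)]) [ 0.51420005 -0.13303062  0.12      ] [ 0.51461127 -0.13429438  0.12      ]
block s [0.53728103 0.18231308 0.072     ]
block t [0.53914269 0.17886204 0.072     ]
[[0.57256528 0.18579314 0.072     ]
 [0.54914711 0.21141554 0.072     ]
 [0.51750125 0.20459087 0.072     ]
 [0.50396753 0.17301686 0.072     ]
 [0.52916716 0.14601736 0.072     ]
 [0.56250784 0.15233846 0.072     ]]
lid s [[ 0.46873929 -0.18710602  0.12      ]
 [ 0.56865776 -0.17654664  0.12      ]
 [ 0.56201154 -0.07944464  0.12      ]
 [ 0.46274377 -0.08605756  0.12      ]]
lid t [[ 0.56100352 -0.08320364  0.12      ]
 [ 0.56678392 -0.18102077  0.12      ]
 [ 0.46890078 -0.18795779  0.12      ]
 [ 0.46160275 -0.08880624  0.12      ]]
[ 0.51553809 -0.13228871  0.12      ] [ 0.51457274 -0.13524711  0.12      ]
[ 0.49760137 -0.33348388  0.02      ]
[ 0.70430654 -0.27050567  0.02      ]
[0.72858759 0.07880701 0.02      ]
[0.73848753 0.00119525 0.02      ]
(array([0.07480627, 0.65092949, 0.37427222]), array([ 0.31668666, -0.07972524, -0.94517377])) [0.15813992 0.63046659 0.23131356]
```

{"name": "jog_arm", "arguments": {
  "deltas": [
    {"slide": [-1.0, -0.7, 0], "turn": 0, "gripper": 0.6},
    {"slide": [-2.2, -1.6, 0], "turn": 0, "gripper": 0.3},
    {"slide": [-3.4, -2.44, 0], "turn": 0, "gripper": 0},
    {"slide": [-4.6, -3.3, 0], "turn": 0, "gripper": 0},
    {"slide": [-5.8, -4.16, 0], "turn": 0, "gripper": 0},
    {"slide": [-7.0, -5.0, 0], "turn": 0, "gripper": 0},
    {"slide": [-8.2, -5.88, 0], "turn": 0, "gripper": 0},
    {"slide": [-9.4, -6.74, 0], "turn": 0, "gripper": 0},
    {"slide": [-10.6, -7.6, 0], "turn": 0, "gripper": 0},
    {"slide": [-11.5, -8.25, 0], "turn": 0, "gripper": 0},
    {"slide": [-11.98, -8.59, 0], "turn": 0, "gripper": 0},
    {"slide": [-11.98, -8.59, 0], "turn": 0, "gripper": 0}
  ]
}}

```text
time_s: 2.45
eef_pos: [0.5403, 0.1793, 0.2313]
ee_rot: [[-0.969, 0.246, 0.0], [0.246, 0.969, -0.0], [-0.0, 0.0, -1.0]]
ft_force: [-0.2, -0.2, 0.0]
gripper_width: 0.0428
```

```bash
python3 - <<'E'
from h import *
c=get_calibration("wrist"); s=read_state()
p,d=read_camera("wrist"); cv2.imwrite("pics/w1.png",p)
np.savez("pics/w1.npz",rvec=c["rvec"],tvec=c["tvec"],K=c["K"])
print(s["eef_pos"],s["q"],s["ee_rot"],proj(c,np.array([.539,.1797,.12]),1),proj(c,np.array([.539,.1797,.072]),1))
E
```

```text
[0.54026835 0.17932845 0.2312558 ] [ 2.67323827e-01  3.67591881e-01  1.78504539e+00 -1.72750086e-04
  9.88681999e-01 -1.05529433e+00] [[-9.69384815e-01  2.45546308e-01  3.01800329e-04]
 [ 2.45546299e-01  9.69384862e-01 -6.69557496e-05]
 [-3.09001407e-04  9.20006682e-06 -9.99999952e-01]] [284.66562368 202.14828461] [284.59410351 186.44267856]
```

View pics/w1.png

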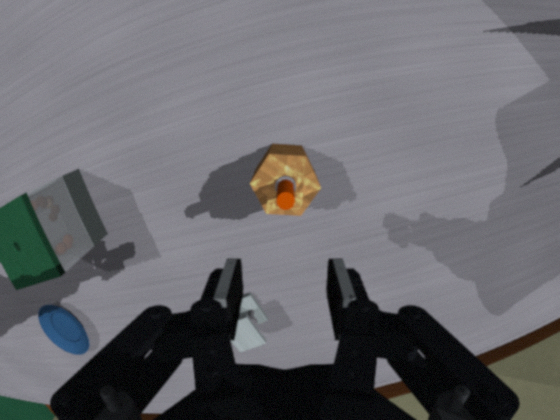

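The wrist view shows the handle top at about (286,200), and I predicted (284.7,202.1). I'll refine that.

```bash
python3 - <<'E'
from h import *
c=dict(np.load("pics/w1.npz")); p=cv2.imread("pics/w1.png")
q=p[140:220,245:325]; cv2.imwrite("pics/w1c.png",cv2.resize(q,(640,640),interpolation=cv2.INTER_CUBIC))
h=cv2.cvtColor(p,cv2.COLOR_BGR2HSV)
m=(h[...,0]<11)&(h[...,1]>200)&(h[...,2]>190); m[:, :250]=0;m[:,320:]=0;m[:140]=0;m[220:]=0
ys,xs=np.nonzero(m);print(len(xs),xs.mean(),ys.mean(),xs.min(),xs.max(),ys.min(),ys.max())
for u in [(286,200),(xs.mean(),ys.mean())]: print(atz(c,u,.12,1))
# hole estimate at tower lid
print(atz(c,(16.5,246),.12,1))
E
```

```text
<stdin>:6: RuntimeWarning: Mean of empty slice.
  ret = ret.dtype.type(ret / rcount)
Traceback (most recent call last):
ValueError: zero-size array to reduction operation minimum which has no identity
```

View pics/w1c.png

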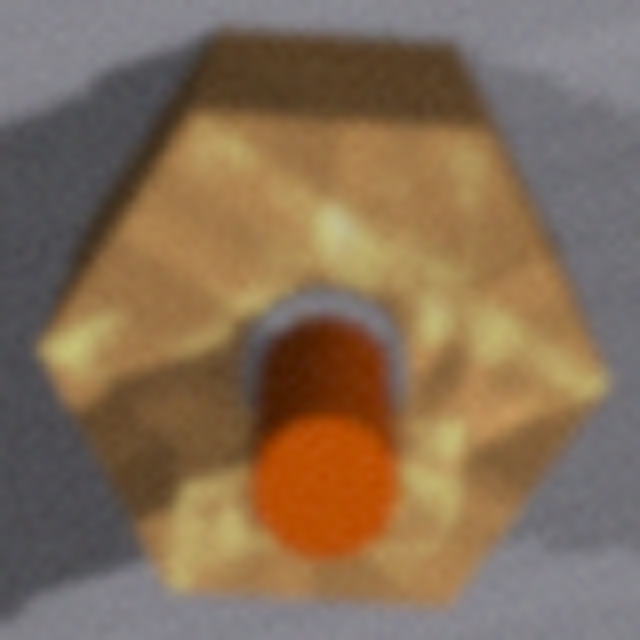

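```bash
python3 - <<'E'
from h import *
c=dict(np.load("pics/w1.npz"))
print(atz(c,(285.3,200.4),.12,1),atz(c,(285.3,185.1),.076,1))
print(np.mean([atz(c,(x/8-.4+245,y/8-.4+140),.072,1) for x,y in [(195,110),(490,125),(608,380),(450,605),(170,590),(40,350)]],0))
print(atz(c,(16.5,246),.12,1))
d=np.load("pics/wrist0.npy");print(d.shape)
d=read_camera("wrist")[1]
print(d[196:204,282:289].mean(), d[160:172,270:300].mean())
# multi-view tri of the handle top
s=get_calibration("scene");t=get_calibration("top")
print(tri([ray(s,(397.3,282.9)),ray(t,(167.3,244.2)),ray(c,(285.3,200.4),1)]))
E
```

```text
[0.53765851 0.18057578 0.12      ] [0.53679194 0.18094314 0.076     ]
[0.53782534 0.18068656 0.072     ]
[ 0.5136866  -0.13354619  0.12      ]
(420, 560)
0.26676017 0.30533087
(array([0.5382668 , 0.17993681, 0.12012978]), [np.float64(0.0010934900061891617), np.float64(0.001898647765699766), np.float64(0.0008853007519725986)])
```

{"name": "jog_arm", "arguments": {
  "deltas": [
    {"slide": [0.06, 0.0, 0.8], "turn": 0, "gripper": 0},
    {"slide": [0.06, 0.0, 1.8], "turn": 0, "gripper": 0},
    {"slide": [0.06, 0.0, 2.7], "turn": 0, "gripper": 0},
    {"slide": [0.06, 0.0, 3.3], "turn": 0, "gripper": 0},
    {"slide": [0.06, 0.0, 3.6], "turn": 0, "gripper": 0},
    {"slide": [0.06, 0.0, 3.6], "turn": 0, "gripper": 0}
  ],
  "force": 60
}}

```text
time_s: 3.3
eef_pos: [0.536, 0.1819, 0.087]
ee_rot: [[-0.97, 0.243, -0.001], [0.243, 0.97, -0.0], [0.001, -0.0, -1.0]]
ft_force: [-0.3, -1.2, 0.4]
gripper_width: 0.0426
```

```bash
python3 - <<'E'
from h import *
c=get_calibration("wrist"); s=read_state()
p,d=read_camera("wrist"); cv2.imwrite("pics/w2.png",p)
np.savez("pics/w2.npz",rvec=c["rvec"],tvec=c["tvec"],K=c["K"])
print(s["eef_pos"],s["ee_rot"],s["ft_force"])
for z in(.076,.12,.104):print(proj(c,np.array([.5381,.1801,z]),1))
E
```

```text
[0.53598218 0.18188956 0.08699044] [[-9.70011891e-01  2.43053683e-01 -1.35623169e-03]
 [ 2.43054011e-01  9.70012753e-01 -8.01195932e-05]
 [ 1.29608867e-03 -4.07354510e-04 -9.99999077e-01]] [-0.28091996 -1.15673494  0.39912804]
[282.59640689 267.14261576]
[282.11837024 317.72315586]
[282.31610918 296.56931549]
```

View pics/w2.png

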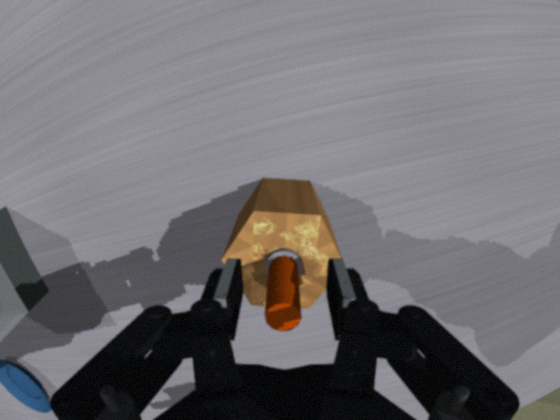

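{"name": "jog_arm", "arguments": {
  "deltas": [
    {"slide": [-0.06, -0.03, 0.05], "turn": 0, "gripper": 0},
    {"slide": [-0.06, -0.03, 0.05], "turn": 0, "gripper": 0},
    {"slide": [-0.06, -0.03, 0.05], "turn": 0, "gripper": 0}
  ],
  "force": 60
}}

```text
time_s: 3.72
eef_pos: [0.5388, 0.1801, 0.0861]
ee_rot: [[-0.97, 0.243, 0.0], [0.243, 0.97, 0.0], [-0.0, 0.0, -1.0]]
ft_force: [-0.7, -0.7, 0.0]
gripper_width: 0.0424
```

```bash
python3 - <<'E'
from h import *
for i in range(3):
    s=read_state(); print(s["time_s"],s["eef_pos"],s["ft_force"]); read_camera("top")
E
```

```text
3.725 [0.53883116 0.18012525 0.0860818 ] [-0.66216421 -0.69731968  0.03347095]
3.775 [0.53875708 0.18007641 0.08600749] [-0.37494237 -0.06746603  0.00457491]
3.825 [0.53872839 0.18008976 0.08591501] [-0.27231552 -0.44008969  0.57990382]
```

Good. Now I'll close the gripper.

{"name": "jog_arm", "arguments": {
  "deltas": [
    {"slide": [0, 0, 0], "turn": 0, "gripper": -0.5},
    {"slide": [0, 0, 0], "turn": 0, "gripper": -1},
    {"slide": [0, 0, 0], "turn": 0, "gripper": -1},
    {"slide": [0, 0, 0], "turn": 0, "gripper": -1},
    {"slide": [0, 0, 0], "turn": 0, "gripper": -1},
    {"slide": [0, 0, 0], "turn": 0, "gripper": -1},
    {"slide": [0, 0, 0], "turn": 0, "gripper": -1}
  ],
  "force": 60
}}

```text
time_s: 4.75
eef_pos: [0.5387, 0.1801, 0.086]
ee_rot: [[-0.97, 0.243, 0.0], [0.243, 0.97, 0.0], [-0.0, 0.0, -1.0]]
ft_force: [-1.2, -1.5, 5.7]
gripper_width: 0.0145
```

```bash
python3 - <<'E'
from h import *
c=get_calibration("wrist"); s=read_state()
p,d=read_camera("wrist"); cv2.imwrite("pics/w3.png",p)
np.savez("pics/w3.npz",rvec=c["rvec"],tvec=c["tvec"],K=c["K"])
print(s)
E
```

```text
{'time_s': 4.75, 'q': array([ 2.69125516e-01,  5.54370514e-01,  1.91139462e+00,  4.03670614e-04,
        6.75619825e-01, -1.05619800e+00]), 'dq': array([-1.36221859e-03,  1.07082572e-03,  5.19159594e-04, -8.24458731e-04,
       -1.37542358e-04,  7.57082529e-06]), 'joint_efforts': array([ 1.47452918e-01, -8.55917501e+01, -2.87020433e+01,  9.28515941e-02,
       -4.81620803e-01, -8.13024253e-04]), 'eef_pos': array([0.53870089, 0.18011156, 0.08597885]), 'ee_rot': array([[-9.69945939e-01,  2.43320484e-01,  1.33131680e-04],
       [ 2.43320514e-01,  9.69945894e-01,  2.98594423e-04],
       [-5.64763866e-05,  3.22014116e-04, -9.99999947e-01]]), 'ft_force': array([-1.24303961, -1.51672021,  5.72349316]), 'torque': array([-0.1346185 ,  0.23084219,  0.05404271]), 'gripper_width': 0.014514061753477392}
```

View pics/w3.png

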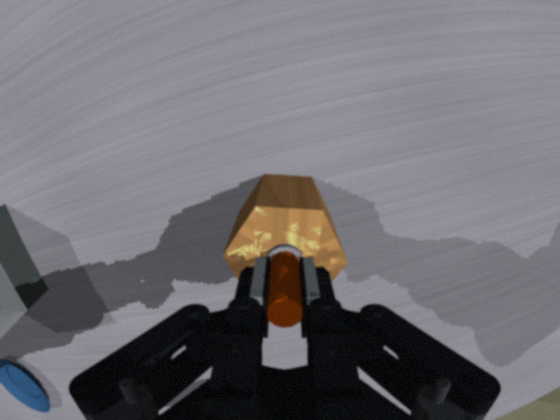

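{"name": "jog_arm", "arguments": {
  "deltas": [
    {"slide": [0, 0, -0.25], "turn": 0, "gripper": -1},
    {"slide": [0, 0, -0.8], "turn": 0, "gripper": -1},
    {"slide": [0, 0, -1.5], "turn": 0, "gripper": -1},
    {"slide": [0, 0, -2.2], "turn": 0, "gripper": -1},
    {"slide": [0, 0, -2.9], "turn": 0, "gripper": -1},
    {"slide": [0, 0, -3.5], "turn": 0, "gripper": -1},
    {"slide": [0, 0, -3.75], "turn": 0, "gripper": -1},
    {"slide": [0, 0, -3.75], "turn": 0, "gripper": -1}
  ]
}}

```text
time_s: 5.8
eef_pos: [0.5389, 0.1801, 0.2364]
ee_rot: [[-0.97, 0.243, 0.001], [0.243, 0.97, 0.001], [-0.001, 0.001, -1.0]]
ft_force: [0.4, -0.3, -0.7]
gripper_width: 0.0146
```

```bash
python3 - <<'E'
from h import *
s=read_state();e=np.array(s["eef_pos"]);R=np.array(s["ee_rot"])
print(e,s["ft_force"],s["gripper_width"], (R.T@(np.array([.5143,-.1338,e[2]])-e))/.04)
E
```

```text
[0.53885661 0.18009932 0.23635068] [ 0.44186088 -0.33247836 -0.72861395] 0.014627440397938472 [-1.31410597e+00 -7.76099109e+00 -4.91533785e-03]
```

{"name": "jog_arm", "arguments": {
  "deltas": [
    {"slide": [-0.1, -0.6, 0], "turn": 0, "gripper": -1},
    {"slide": [-0.3, -1.6, 0], "turn": 0, "gripper": -1},
    {"slide": [-0.5, -2.8, 0], "turn": 0, "gripper": -1},
    {"slide": [-0.7, -4.0, 0], "turn": 0, "gripper": -1},
    {"slide": [-0.9, -5.2, 0], "turn": 0, "gripper": -1},
    {"slide": [-1.1, -6.4, 0], "turn": 0, "gripper": -1},
    {"slide": [-1.25, -7.3, 0], "turn": 0, "gripper": -1},
    {"slide": [-1.31, -7.76, 0], "turn": 0, "gripper": -1},
    {"slide": [-1.31, -7.76, 0], "turn": 0, "gripper": -1},
    {"slide": [-1.31, -7.76, 0], "turn": 0, "gripper": -1}
  ]
}}

```text
time_s: 7.05
eef_pos: [0.514, -0.1328, 0.2358]
ee_rot: [[-0.97, 0.243, 0.0], [0.243, 0.97, 0.001], [-0.0, 0.001, -1.0]]
ft_force: [-0.6, -0.4, -1.3]
gripper_width: 0.0146
```

```bash
python3 - <<'E'
from h import *
s=read_state(); print(s["eef_pos"],s["ft_force"])
for n in["wrist","scene","top"]:
    c=get_calibration(n); p,d=read_camera(n); cv2.imwrite(f"pics/{n}4.png",p); np.savez(f"pics/{n}4.npz",rvec=c["rvec"],tvec=c["tvec"],K=c["K"])
print(read_state()["eef_pos"])
p=cv2.imread("pics/scene4.png");cv2.imwrite("pics/scene4c.png",cv2.resize(p[100:240,230:360],(650,700-100),interpolation=cv2.INTER_CUBIC))
E
```

```text
[ 0.51401103 -0.13278756  0.2357721 ] [-0.62778209 -0.35802812 -1.34122111]
[ 0.51424529 -0.13271572  0.2360882 ]
```

View pics/wrist4.png

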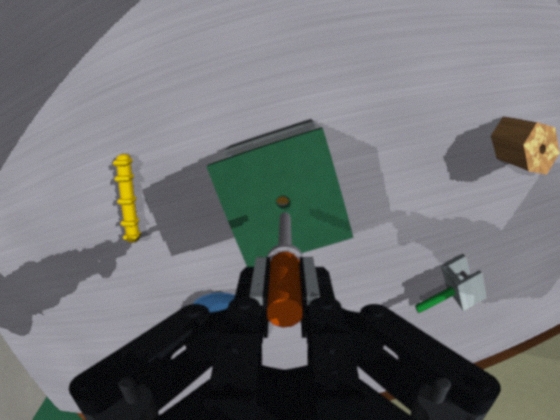

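View pics/scene4.png

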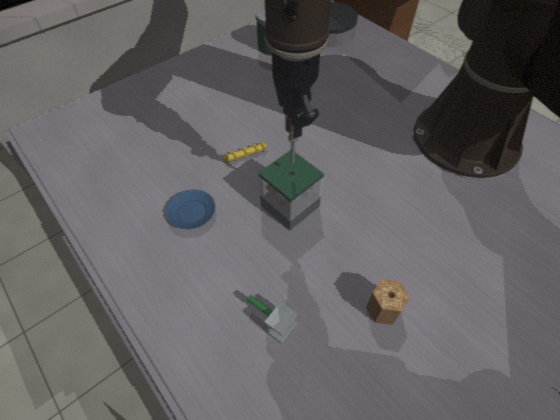

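View pics/top4.png

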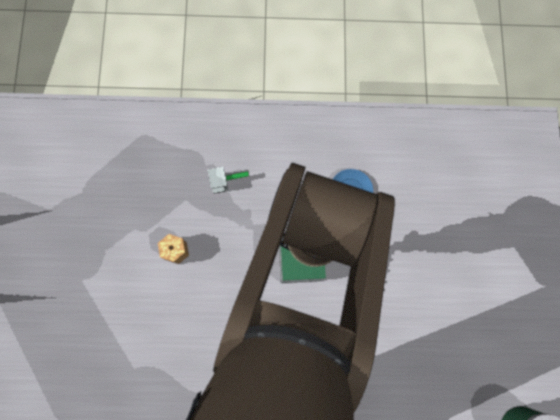

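Tip shows at about (285,213) and the hole at (283,201) in the wrist view. I'll zoom in.

```bash
python3 - <<'E'
from h import *
p=cv2.imread("pics/wrist4.png");cv2.imwrite("pics/w4c.png",cv2.resize(p[185:265,250:320],(700,800)[:2],interpolation=cv2.INTER_CUBIC)[:600])
p=cv2.imread("pics/scene4.png");cv2.imwrite("pics/s4c.png",cv2.resize(p[110:200,250:330],(640,720),interpolation=cv2.INTER_CUBIC)[:600])
E
```

```text
(no output)
```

View pics/w4c.png

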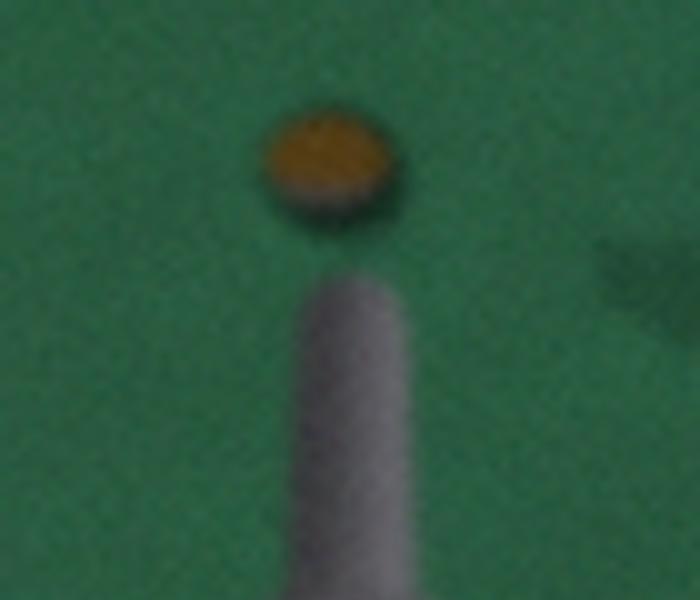

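View pics/s4c.png

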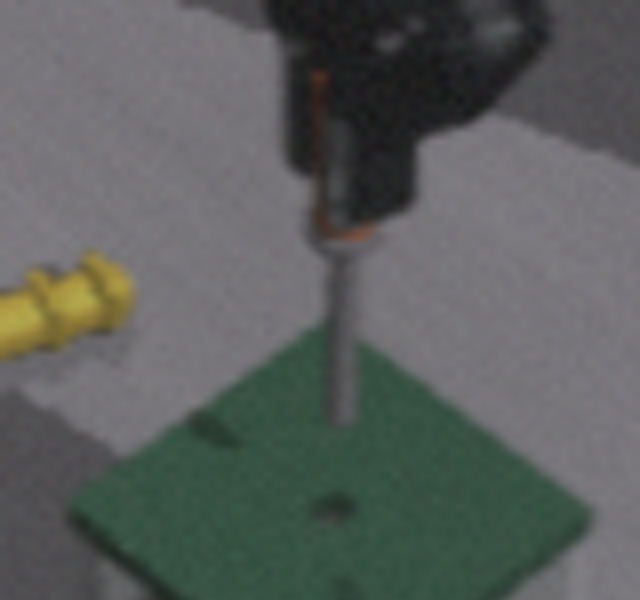

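```bash
python3 - <<'E'
from h import *
c=dict(np.load("pics/wrist4.npz"))
e=np.array([.5141,-.1328,.2358])
tip=atz(c,(284.75,214.9),e[2]-.082,1); hole=atz(c,(282.75,201.35),.12,1)
# shaft axis near collar: crop row 560 -> center 355
print("tip",tip,"hole",hole,"d",hole-tip)
R=np.array(read_state()["ee_rot"]);d=hole-tip;d[2]=0;print(R.T@d/.04)
s=dict(np.load("pics/scene4.npz"))
# scene: tip (341,415) hole (336,506) scale 8
ts=atz(s,(250+341/8-.45,110+416/8-.45),.154);hs=atz(s,(250+336/8-.45,110+506/8-.45),.12);print(ts,hs,hs-ts)
t=get_calibration("top");print(tri([ray(s,(250+336/8-.45,110+506/8-.45)),ray(t,(301.8,257.1)),ray(c,(282.75,201.35),1)]))
c3=get_calibration("wrist"); 
# pin collar lower edge & axis lean check: project ideal pin axis
for z in(.154,.18,.222,.27):print(proj(c,np.array([tip[0],tip[1],z]),1))
E
```

```text
tip [ 0.51296002 -0.13236093  0.1538    ] hole [ 0.51315999 -0.13404103  0.12      ] d [ 0.00019996 -0.00168009 -0.0338    ]
[-1.50198619e-02 -3.95422568e-02 -2.46908199e-05]
[ 0.5116071  -0.13333857  0.154     ] [ 0.5129267  -0.13269956  0.12      ] [ 0.00131959  0.00063901 -0.034     ]
(array([ 0.51389434, -0.13330596,  0.12022994]), [np.float64(0.0011241482711230586), np.float64(0.0015941652423814255), np.float64(0.0010628025335410738)])
[284.75074615 214.99543401]
[284.85845095 228.80286063]
[285.09154175 258.90487346]
[285.50442058 312.99962031]
```

{"name": "jog_arm", "arguments": {
  "deltas": [
    {"slide": [-0.016, -0.028, 0.2], "turn": 0, "gripper": -1},
    {"slide": [-0.016, -0.028, 0.45], "turn": 0, "gripper": -1},
    {"slide": [-0.016, -0.028, 0.68], "turn": 0, "gripper": -1},
    {"slide": [-0.016, -0.028, 0.68], "turn": 0, "gripper": -1},
    {"slide": [-0.016, -0.028, 0.68], "turn": 0, "gripper": -1}
  ]
}}

```text
time_s: 7.82
eef_pos: [0.5147, -0.134, 0.2089]
ee_rot: [[-0.97, 0.242, 0.001], [0.242, 0.97, 0.001], [-0.001, 0.001, -1.0]]
ft_force: [-0.3, -0.1, 0.1]
gripper_width: 0.014
```

```bash
python3 - <<'E'
from h import *
s=read_state(); print(s["time_s"],s["eef_pos"],s["ft_force"])
for n in["wrist","scene"]:
    c=get_calibration(n); p,d=read_camera(n); cv2.imwrite(f"pics/{n}5.png",p); np.savez(f"pics/{n}5.npz",rvec=c["rvec"],tvec=c["tvec"],K=c["K"])
a=cv2.imread("pics/wrist5.png")[200:260,250:320];b=cv2.imread("pics/scene5.png")[140:200,260:320]
cv2.imwrite("pics/c5.png",np.hstack([cv2.resize(a,(420,360),interpolation=cv2.INTER_CUBIC),cv2.resize(b,(360,360),interpolation=cv2.INTER_CUBIC)]))
E
```

```text
7.825 [ 0.51467376 -0.13398032  0.20885944] [-0.31234932 -0.06969545  0.10452004]
```

View pics/c5.png

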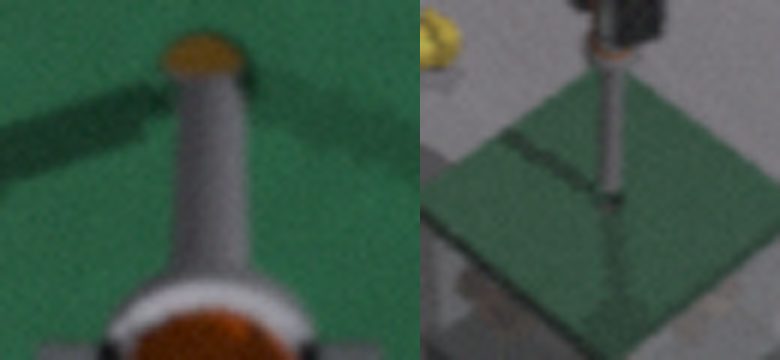

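{"name": "jog_arm", "arguments": {
  "deltas": [
    {"slide": [0.0, -0.013, 0.08], "turn": 0, "gripper": -1},
    {"slide": [0.0, -0.013, 0.13], "turn": 0, "gripper": -1},
    {"slide": [0.0, -0.013, 0.18], "turn": 0, "gripper": -1},
    {"slide": [0.0, -0.013, 0.22], "turn": 0, "gripper": -1},
    {"slide": [0.0, -0.013, 0.22], "turn": 0, "gripper": -1}
  ]
}}

```text
time_s: 8.55
eef_pos: [0.5146, -0.1345, 0.2002]
ee_rot: [[-0.97, 0.242, 0.001], [0.242, 0.97, 0.001], [-0.001, 0.001, -1.0]]
ft_force: [-0.5, 0.5, -0.9]
gripper_width: 0.0142
```

{"name": "jog_arm", "arguments": {
  "deltas": [
    {"slide": [0.0, 0.0, 0.04], "turn": 0, "gripper": -1},
    {"slide": [0.0, 0.0, 0.08], "turn": 0, "gripper": -1},
    {"slide": [0.0, 0.0, 0.12], "turn": 0, "gripper": -1},
    {"slide": [0.0, 0.0, 0.12], "turn": 0, "gripper": -1}
  ]
}}

```text
time_s: 9.05
eef_pos: [0.5145, -0.1345, 0.1952]
ee_rot: [[-0.97, 0.242, 0.001], [0.242, 0.97, 0.001], [-0.001, 0.001, -1.0]]
ft_force: [0.7, -0.6, -0.4]
gripper_width: 0.014
```

```bash
python3 - <<'E'
from h import *
s=read_state(); print(s["time_s"],s["eef_pos"],s["ft_force"])
for n in["wrist","scene"]:
    p,d=read_camera(n); cv2.imwrite(f"pics/{n}6.png",p)
a=cv2.imread("pics/wrist6.png")[200:260,250:320];b=cv2.imread("pics/scene6.png")[140:200,260:320]
cv2.imwrite("pics/c6.png",np.hstack([cv2.resize(a,(420,360),interpolation=cv2.INTER_CUBIC),cv2.resize(b,(360,360),interpolation=cv2.INTER_CUBIC)]))
E
```

```text
9.05 [ 0.51452791 -0.13447861  0.19522852] [ 0.7203062  -0.59762388 -0.4210196 ]
```

View pics/c6.png

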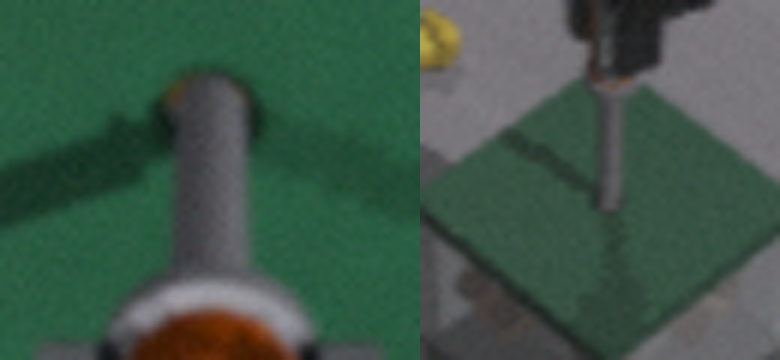

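The pin is in the hole and centred, with no force showing. I'll continue down towards the possible pad zone.

{"name": "jog_arm", "arguments": {
  "deltas": [
    {"slide": [0.0, 0.0, 0.08], "turn": 0, "gripper": -1},
    {"slide": [0.0, 0.0, 0.16], "turn": 0, "gripper": -1},
    {"slide": [0.0, 0.0, 0.24], "turn": 0, "gripper": -1},
    {"slide": [0.0, 0.0, 0.3], "turn": 0, "gripper": -1},
    {"slide": [0.0, 0.0, 0.3], "turn": 0, "gripper": -1}
  ]
}}

```text
time_s: 9.78
eef_pos: [0.5145, -0.1345, 0.1832]
ee_rot: [[-0.97, 0.242, 0.001], [0.242, 0.97, 0.001], [-0.0, 0.001, -1.0]]
ft_force: [-0.0, 0.2, -1.0]
gripper_width: 0.0145
```

{"name": "jog_arm", "arguments": {
  "deltas": [
    {"slide": [0.0, 0.0, 0.04], "turn": 0, "gripper": -1},
    {"slide": [0.0, 0.0, 0.08], "turn": 0, "gripper": -1},
    {"slide": [0.0, 0.0, 0.08], "turn": 0, "gripper": -1}
  ]
}}

```text
time_s: 10.15
eef_pos: [0.5145, -0.1344, 0.1798]
ee_rot: [[-0.97, 0.242, 0.001], [0.242, 0.97, 0.001], [-0.0, 0.001, -1.0]]
ft_force: [0.7, 0.3, 0.3]
gripper_width: 0.0143
```

{"name": "jog_arm", "arguments": {
  "deltas": [
    {"slide": [0.0, 0.0, 0.04], "turn": 0, "gripper": -1},
    {"slide": [0.0, 0.0, 0.08], "turn": 0, "gripper": -1},
    {"slide": [0.0, 0.0, 0.08], "turn": 0, "gripper": -1}
  ]
}}

```text
time_s: 10.52
eef_pos: [0.5144, -0.1344, 0.1765]
ee_rot: [[-0.97, 0.242, 0.0], [0.242, 0.97, 0.001], [-0.0, 0.001, -1.0]]
ft_force: [-0.0, -0.2, -0.3]
gripper_width: 0.0148
```

{"name": "jog_arm", "arguments": {
  "deltas": [
    {"slide": [0.0, 0.0, 0.04], "turn": 0, "gripper": -1},
    {"slide": [0.0, 0.0, 0.08], "turn": 0, "gripper": -1},
    {"slide": [0.0, 0.0, 0.08], "turn": 0, "gripper": -1}
  ]
}}

```text
time_s: 10.9
eef_pos: [0.5143, -0.1344, 0.1731]
ee_rot: [[-0.97, 0.242, 0.0], [0.242, 0.97, 0.001], [0.0, 0.001, -1.0]]
ft_force: [0.5, 0.4, -0.6]
gripper_width: 0.0144
```

{"name": "jog_arm", "arguments": {
  "deltas": [
    {"slide": [0.0, 0.0, 0.04], "turn": 0, "gripper": -1},
    {"slide": [0.0, 0.0, 0.08], "turn": 0, "gripper": -1},
    {"slide": [0.0, 0.0, 0.08], "turn": 0, "gripper": -1}
  ]
}}

```text
time_s: 11.28
eef_pos: [0.5142, -0.1344, 0.1698]
ee_rot: [[-0.97, 0.242, -0.0], [0.242, 0.97, 0.001], [0.0, 0.001, -1.0]]
ft_force: [0.3, 0.2, -0.3]
gripper_width: 0.0143
```

{"name": "jog_arm", "arguments": {
  "deltas": [
    {"slide": [0.0, 0.0, 0.04], "turn": 0, "gripper": -1},
    {"slide": [0.0, 0.0, 0.08], "turn": 0, "gripper": -1},
    {"slide": [0.0, 0.0, 0.08], "turn": 0, "gripper": -1}
  ]
}}

```text
time_s: 11.65
eef_pos: [0.5141, -0.1343, 0.1664]
ee_rot: [[-0.97, 0.242, -0.0], [0.242, 0.97, 0.001], [0.001, 0.001, -1.0]]
ft_force: [0.2, -0.1, -0.8]
gripper_width: 0.0144
```

{"name": "jog_arm", "arguments": {
  "deltas": [
    {"slide": [0.0, 0.0, 0.04], "turn": 0, "gripper": -1},
    {"slide": [0.0, 0.0, 0.08], "turn": 0, "gripper": -1},
    {"slide": [0.0, 0.0, 0.08], "turn": 0, "gripper": -1}
  ]
}}

```text
time_s: 12.02
eef_pos: [0.5143, -0.1343, 0.1633]
ee_rot: [[-0.97, 0.242, 0.0], [0.242, 0.97, 0.001], [0.0, 0.001, -1.0]]
ft_force: [1.5, 0.4, 4.1]
gripper_width: 0.0146
```

```bash
python3 - <<'E'
from h import *
for i in range(4):
    s=read_state(); print(s["time_s"],s["eef_pos"],s["ft_force"]); read_camera("top")
E
```

```text
12.025 [ 0.51431907 -0.13433137  0.16332695] [1.50249936 0.42352633 4.06567417]
12.075 [ 0.51436681 -0.13433858  0.16339904] [-0.0765386  -0.07219344  5.2291217 ]
12.125 [ 0.51438445 -0.13437974  0.16341929] [ 0.69096037 -0.30878251  6.88983977]
12.175 [ 0.51441839 -0.13437437  0.16345584] [1.32608396 0.45303653 3.99548707]
```

{"name": "jog_arm", "arguments": {
  "deltas": [
    {"slide": [0.0, 0.0, 0.025], "turn": 0, "gripper": -1},
    {"slide": [0.0, 0.0, 0.05], "turn": 0, "gripper": -1},
    {"slide": [0.0, 0.0, 0.05], "turn": 0, "gripper": -1}
  ]
}}

```text
time_s: 12.6
eef_pos: [0.5147, -0.1344, 0.1617]
ee_rot: [[-0.97, 0.242, 0.001], [0.242, 0.97, 0.001], [-0.001, 0.001, -1.0]]
ft_force: [1.3, 0.0, 5.9]
gripper_width: 0.0145
```

```bash
python3 - <<'E'
from h import *
for i in range(3):
    s=read_state(); print(s["time_s"],s["eef_pos"],s["ft_force"]); p,_=read_camera("scene")
cv2.imwrite("pics/s7.png",cv2.resize(p[130:250,230:350],(600,600)))
E
```

```text
12.6 [ 0.51467126 -0.13444722  0.16166219] [1.25907599 0.04400366 5.90967257]
12.65 [ 0.51473785 -0.13445393  0.16169571] [ 0.07031467 -1.15335175  6.60712906]
12.7 [ 0.51474226 -0.13446404  0.16171892] [0.29089626 0.04010268 5.65264465]
```

View pics/s7.png

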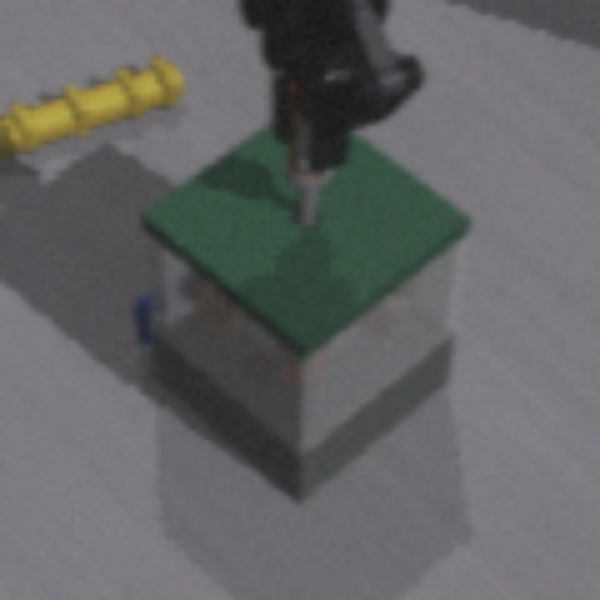

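The latch has released: the blue tray front is now showing at crop (145,318). I'll hold it down.

{"name": "jog_arm", "arguments": {
  "deltas": [
    {"slide": [0.0, 0.0, 0.015], "turn": 0, "gripper": -1},
    {"slide": [0.0, 0.0, 0.015], "turn": 0, "gripper": -1},
    {"slide": [0.0, 0.0, 0.015], "turn": 0, "gripper": -1},
    {"slide": [0.0, 0.0, 0.015], "turn": 0, "gripper": -1},
    {"slide": [0.0, 0.0, 0.015], "turn": 0, "gripper": -1},
    {"slide": [0.0, 0.0, 0.015], "turn": 0, "gripper": -1},
    {"slide": [0.0, 0.0, 0.015], "turn": 0, "gripper": -1},
    {"slide": [0.0, 0.0, 0.015], "turn": 0, "gripper": -1},
    {"slide": [0.0, 0.0, 0.015], "turn": 0, "gripper": -1},
    {"slide": [0.0, 0.0, 0.015], "turn": 0, "gripper": -1}
  ]
}}

```text
time_s: 14.0
eef_pos: [0.5149, -0.1345, 0.1614]
ee_rot: [[-0.97, 0.242, 0.001], [0.242, 0.97, 0.001], [-0.001, 0.001, -1.0]]
ft_force: [-0.0, 0.7, 6.4]
gripper_width: 0.0147
```

```bash
python3 - <<'E'
from h import *
for i in range(2):
    s=read_state(); print(s["time_s"],s["eef_pos"],s["ft_force"]); p,_=read_camera("scene")
cv2.imwrite("pics/s8.png",cv2.resize(p[130:250,230:350],(600,600)))
print([(x["bbox"],x["confidence"]) for x in find_in("scene","tray_front")])
p,_=read_camera("wrist");cv2.imwrite("pics/w8.png",p)
print([(x["bbox"],x["confidence"]) for x in find_in("wrist","tray_front")])
E
```

```text
14.0 [ 0.51491718 -0.13450373  0.16137079] [-0.01259105  0.66536765  6.37291635]
14.05 [ 0.51490564 -0.13450805  0.16137301] [-0.40752745  0.07326511  6.17846248]
[([249.6, 182.0, 261.4, 195.5], 0.62)]
[([171.6, 175.4, 213.0, 267.1], 0.74)]
```

View pics/s8.png

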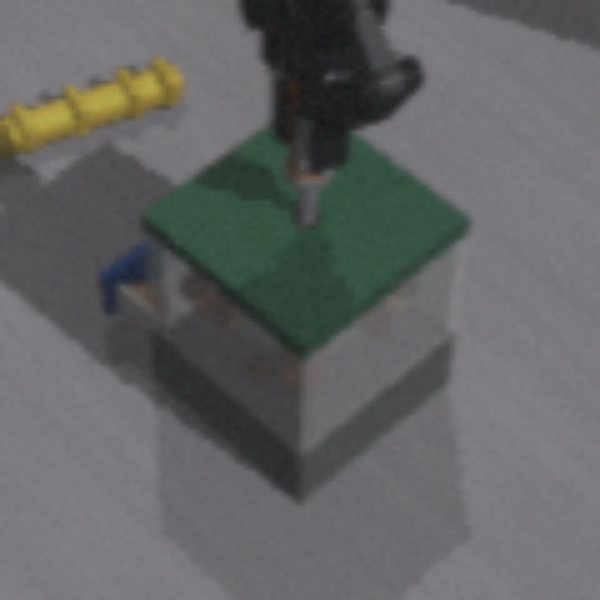

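View pics/w8.png

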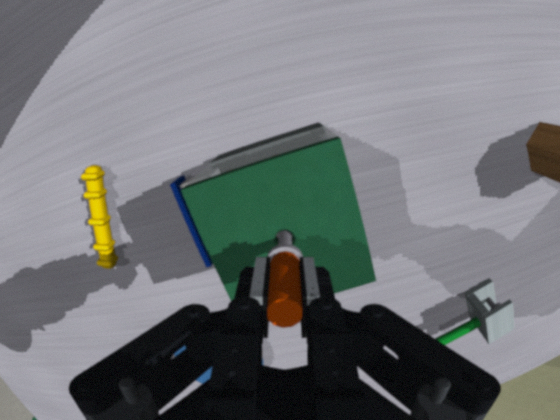

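```bash
python3 - <<'E'
from h import *
s=get_calibration("scene");c=get_calibration("wrist")
ax=np.array([.068,-.9977]);o=np.array([.5143,-.1338])
for n,q in [("scene",atz(s,(251,185.2),.036)),("wr1",atz(c,(172,180),.036,1)),("wr2",atz(c,(207,267),.036,1))]:
    print(n,q,(q[:2]-o)@ax-.05)
p,_=read_camera("wrist");cv2.imwrite("pics/w9.png",cv2.resize(p[150:280,140:260],(600,600*130//120)[:2])[:600])
print(read_state()["ft_force"])
E
```

```text
scene [ 0.56315363 -0.21920175  0.036     ] 0.03852736837100766
wr1 [ 0.47403072 -0.22693257  0.036     ] 0.04018005192823357
wr2 [ 0.56416423 -0.22377064  0.036     ] 0.04315447926944417
[-0.10418077 -0.23148309  6.68684058]
```

View pics/w9.png

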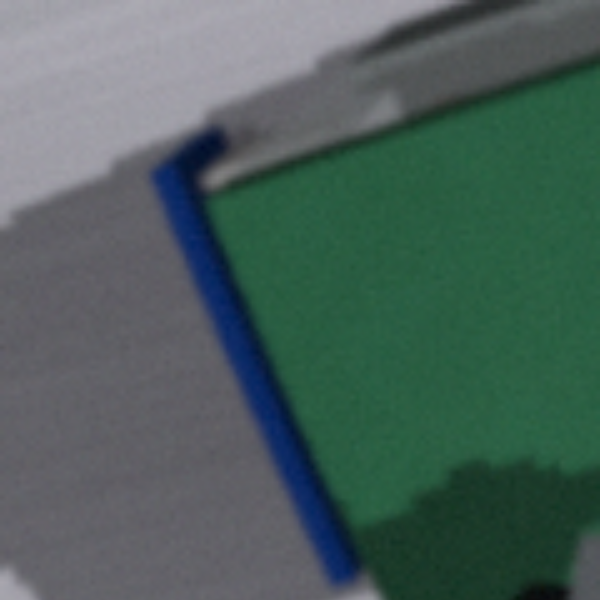

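{"name": "jog_arm", "arguments": {
  "deltas": [
    {"slide": [0.0, 0.0, 0.01], "turn": 0, "gripper": -1},
    {"slide": [0.0, 0.0, 0.01], "turn": 0, "gripper": -1},
    {"slide": [0.0, 0.0, 0.01], "turn": 0, "gripper": -1},
    {"slide": [0.0, 0.0, 0.01], "turn": 0, "gripper": -1},
    {"slide": [0.0, 0.0, 0.01], "turn": 0, "gripper": -1},
    {"slide": [0.0, 0.0, 0.01], "turn": 0, "gripper": -1},
    {"slide": [0.0, 0.0, 0.01], "turn": 0, "gripper": -1},
    {"slide": [0.0, 0.0, 0.01], "turn": 0, "gripper": -1}
  ]
}}

```text
time_s: 15.3
eef_pos: [0.5151, -0.1345, 0.1612]
ee_rot: [[-0.97, 0.242, 0.002], [0.242, 0.97, 0.001], [-0.002, 0.001, -1.0]]
ft_force: [-0.5, 0.6, 7.2]
gripper_width: 0.0147
```

```bash
python3 - <<'E'
from h import *
def blue(p,r):
    h=cv2.cvtColor(p,cv2.COLOR_BGR2HSV);m=(h[...,0]>105)&(h[...,0]<130)&(h[...,1]>150)
    y0,y1,x0,x1=r;ys,xs=np.nonzero(m[y0:y1,x0:x1]);return len(xs),xs.mean()+x0,ys.mean()+y0,xs.min()+x0
w8=cv2.imread("pics/w8.png");w,_=read_camera("wrist");s,_=read_camera("scene");cv2.imwrite("pics/s10.png",s)
print(blue(w8,(160,275,150,225)),blue(w,(160,275,150,225)))
print(blue(s,(170,200,235,268)))
st=read_state();print(st["time_s"],st["eef_pos"],st["ft_force"])
E
```

```text
(599, np.float64(189.48247078464107), np.float64(220.55091819699499), np.int64(171)) (589, np.float64(189.20713073005095), np.float64(220.0679117147708), np.int64(171))<stdin>:4: RuntimeWarning: Mean of empty slice.
  ret = ret.dtype.type(ret / rcount)
Traceback (most recent call last):
ValueError: zero-size array to reduction operation minimum which has no identity
```

{"name": "jog_arm", "arguments": {
  "deltas": [
    {"slide": [0.0, 0.0, -0.1], "turn": 0, "gripper": -1},
    {"slide": [0.0, 0.0, -0.4], "turn": 0, "gripper": -1},
    {"slide": [0.0, 0.0, -0.8], "turn": 0, "gripper": -1},
    {"slide": [0.0, 0.0, -1.2], "turn": 0, "gripper": -1},
    {"slide": [0.0, 0.0, -1.6], "turn": 0, "gripper": -1},
    {"slide": [0.0, 0.0, -1.88], "turn": 0, "gripper": -1},
    {"slide": [0.0, 0.0, -1.88], "turn": 0, "gripper": -1}
  ]
}}

```text
time_s: 16.27
eef_pos: [0.5154, -0.1347, 0.2373]
ee_rot: [[-0.97, 0.242, 0.003], [0.242, 0.97, 0.0], [-0.003, 0.001, -1.0]]
ft_force: [-0.4, 0.4, -0.7]
gripper_width: 0.0143
```

```bash
python3 - <<'E'
from h import *
c=get_calibration("wrist");p,_=read_camera("wrist");cv2.imwrite("pics/w11.png",p)
s=read_state();e=s["eef_pos"];R=np.array(s["ee_rot"])
print(s["time_s"],e,s["ft_force"],"move",R.T@(np.array([.5387,.1801,e[2]])-e)/.04, R.round(4).tolist())
E
```

```text
16.325 [ 0.51497051 -0.13457621  0.23660212] [-0.6406685   0.09963819 -0.82184593] move [1.33013056e+00 7.77630110e+00 4.67517661e-03] [[-0.9702, 0.2422, 0.0022], [0.2422, 0.9702, 0.0004], [-0.002, 0.0009, -1.0]]
```

View pics/w11.png

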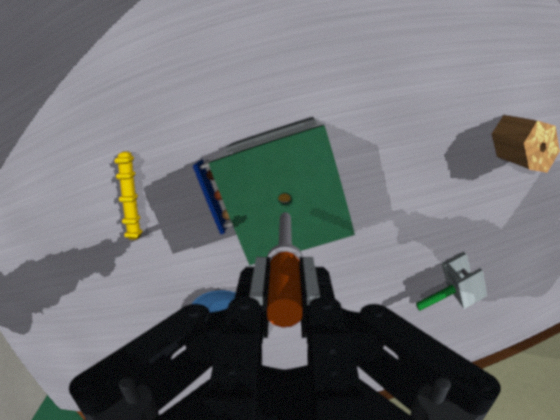

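{"name": "jog_arm", "arguments": {
  "deltas": [
    {"slide": [0.1, 0.6, 0], "turn": 0, "gripper": -1},
    {"slide": [0.3, 1.6, 0], "turn": 0, "gripper": -1},
    {"slide": [0.5, 2.8, 0], "turn": 0, "gripper": -1},
    {"slide": [0.7, 4.0, 0], "turn": 0, "gripper": -1},
    {"slide": [0.9, 5.2, 0], "turn": 0, "gripper": -1},
    {"slide": [1.1, 6.4, 0], "turn": 0, "gripper": -1},
    {"slide": [1.27, 7.3, 0], "turn": 0, "gripper": -1},
    {"slide": [1.33, 7.78, 0], "turn": 0, "gripper": -1},
    {"slide": [1.33, 7.78, 0], "turn": 0, "gripper": -1},
    {"slide": [1.33, 7.78, 0], "turn": 0, "gripper": -1}
  ]
}}

```text
time_s: 17.58
eef_pos: [0.5385, 0.1793, 0.2364]
ee_rot: [[-0.97, 0.243, 0.001], [0.243, 0.97, -0.0], [-0.001, 0.0, -1.0]]
ft_force: [0.4, 0.4, -1.1]
gripper_width: 0.0147
```

```bash
python3 - <<'E'
from h import *
read_camera("top")
s=read_state();e=s["eef_pos"];R=np.array(s["ee_rot"])
print(s["time_s"],e,"move",R.T@(np.array([.5387,.1801,.162])-e)/.04, R.round(4).tolist())
E
```

```text
17.625 [0.53862442 0.17910704 0.23661427] move [0.00731564 0.02374312 1.86535744] [[-0.97, 0.243, 0.0017], [0.243, 0.97, 0.0], [-0.0017, 0.0004, -1.0]]
```

{"name": "jog_arm", "arguments": {
  "deltas": [
    {"slide": [0.005, 0.024, 0.4], "turn": 0, "gripper": -1},
    {"slide": [0.005, 0.024, 0.9], "turn": 0, "gripper": -1},
    {"slide": [0.005, 0.024, 1.4], "turn": 0, "gripper": -1},
    {"slide": [0.005, 0.024, 1.75], "turn": 0, "gripper": -1},
    {"slide": [0.005, 0.024, 1.84], "turn": 0, "gripper": -1},
    {"slide": [0.005, 0.024, 1.84], "turn": 0, "gripper": -1},
    {"slide": [0.005, 0.024, 1.84], "turn": 0, "gripper": -1}
  ]
}}

```text
time_s: 18.5
eef_pos: [0.5392, 0.1802, 0.1636]
ee_rot: [[-0.97, 0.243, 0.003], [0.243, 0.97, 0.0], [-0.003, 0.001, -1.0]]
ft_force: [-0.1, 0.6, -0.9]
gripper_width: 0.0141
```

```bash
python3 - <<'E'
from h import *
s=read_state();e=s["eef_pos"];R=np.array(s["ee_rot"])
for n in["wrist","scene"]:
    c=get_calibration(n);p,d=read_camera(n); cv2.imwrite(f"pics/{n}12.png",p); np.savez(f"pics/{n}12.npz",rvec=c["rvec"],tvec=c["tvec"],K=c["K"])
a=cv2.imread("pics/wrist12.png")[180:260,250:320];b=cv2.imread("pics/scene12.png")[250:330,350:430]
cv2.imwrite("pics/c12.png",np.hstack([cv2.resize(a,(420,480),interpolation=cv2.INTER_CUBIC),cv2.resize(b,(370,370*1),interpolation=cv2.INTER_CUBIC).repeat(1,0)[:480] if 0 else cv2.resize(b,(360,480),interpolation=cv2.INTER_CUBIC)]))
print(s["time_s"],e,"move",R.T@(np.array([.5387,.1801,.162])-e)/.04,s["ft_force"])
E
```

```text
18.5 [0.53922626 0.18018646 0.16360954] move [ 0.01234172 -0.00533167  0.04020156] [-0.06974437  0.58574773 -0.88841447]
```

View pics/c12.png

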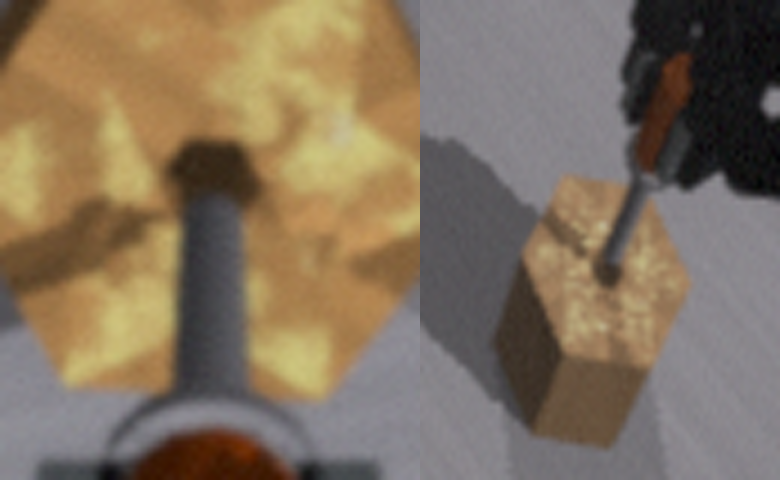

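{"name": "jog_arm", "arguments": {
  "deltas": [
    {"slide": [0.012, -0.005, 0.1], "turn": 0, "gripper": -1},
    {"slide": [0.012, -0.005, 0.2], "turn": 0, "gripper": -1},
    {"slide": [0.012, -0.005, 0.3], "turn": 0, "gripper": -1},
    {"slide": [0.012, -0.005, 0.4], "turn": 0, "gripper": -1},
    {"slide": [0.012, -0.005, 0.4], "turn": 0, "gripper": -1}
  ]
}}

```text
time_s: 19.23
eef_pos: [0.5385, 0.1801, 0.1472]
ee_rot: [[-0.97, 0.243, 0.002], [0.243, 0.97, 0.0], [-0.002, 0.001, -1.0]]
ft_force: [0.0, 0.5, -0.0]
gripper_width: 0.0145
```

{"name": "jog_arm", "arguments": {
  "deltas": [
    {"slide": [0, 0, 0.2], "turn": 0, "gripper": -1},
    {"slide": [0, 0, 0.45], "turn": 0, "gripper": -1},
    {"slide": [0, 0, 0.7], "turn": 0, "gripper": -1},
    {"slide": [0, 0, 0.95], "turn": 0, "gripper": -1},
    {"slide": [0, 0, 1.2], "turn": 0, "gripper": -1},
    {"slide": [0, 0, 1.4], "turn": 0, "gripper": -1},
    {"slide": [0, 0, 1.45], "turn": 0, "gripper": -1},
    {"slide": [0, 0, 1.45], "turn": 0, "gripper": -1}
  ]
}}

```text
time_s: 20.23
eef_pos: [0.5386, 0.1801, 0.0891]
ee_rot: [[-0.97, 0.243, 0.002], [0.243, 0.97, 0.0], [-0.002, 0.001, -1.0]]
ft_force: [0.0, -0.7, -0.5]
gripper_width: 0.0143
```

{"name": "jog_arm", "arguments": {
  "deltas": [
    {"slide": [0, 0, 0.035], "turn": 0, "gripper": -1},
    {"slide": [0, 0, 0.07], "turn": 0, "gripper": -1},
    {"slide": [0, 0, 0.07], "turn": 0, "gripper": -1}
  ]
}}

```text
time_s: 20.6
eef_pos: [0.5386, 0.1801, 0.0863]
ee_rot: [[-0.97, 0.243, 0.002], [0.243, 0.97, 0.0], [-0.002, 0.001, -1.0]]
ft_force: [-0.1, 0.2, -0.7]
gripper_width: 0.0144
```

{"name": "jog_arm", "arguments": {
  "deltas": [
    {"slide": [0, 0, 0.03], "turn": 0, "gripper": -1},
    {"slide": [0, 0, 0.05], "turn": 0, "gripper": -1},
    {"slide": [0, 0, 0.05], "turn": 0, "gripper": -1}
  ]
}}

```text
time_s: 20.98
eef_pos: [0.5389, 0.1802, 0.0858]
ee_rot: [[-0.97, 0.243, 0.003], [0.243, 0.97, 0.0], [-0.003, 0.001, -1.0]]
ft_force: [-6.9, -0.9, 27.3]
gripper_width: 0.0143
```

It's seated: the collar is on the block and takes load at the same TCP height as at pick-up. Now I'll release.

{"name": "jog_arm", "arguments": {
  "deltas": [
    {"slide": [0, 0, 0], "turn": 0, "gripper": -0.5},
    {"slide": [0, 0, 0], "turn": 0, "gripper": 0},
    {"slide": [0, 0, 0], "turn": 0, "gripper": 0},
    {"slide": [0, 0, 0], "turn": 0, "gripper": 0},
    {"slide": [0, 0, 0], "turn": 0, "gripper": 0},
    {"slide": [0, 0, 0], "turn": 0, "gripper": 0}
  ]
}}

```text
time_s: 21.72
eef_pos: [0.5389, 0.1802, 0.0857]
ee_rot: [[-0.97, 0.243, 0.003], [0.243, 0.97, 0.0], [-0.003, 0.001, -1.0]]
ft_force: [-0.0, -0.4, 0.3]
gripper_width: 0.0433
```

```bash
python3 - <<'E'
from h import *
s=read_state();p,d=read_camera("wrist"); cv2.imwrite("pics/w13.png",p);print(s["eef_pos"],s["ft_force"],s["gripper_width"])
E
```

```text
[0.53890316 0.18015172 0.08573562] [-0.03507305 -0.44554647  0.33482122] 0.04325859149450825
```

View pics/w13.png

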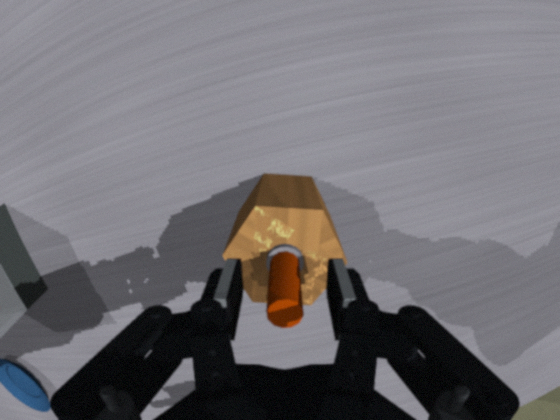

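The fingers are clear on both sides of the handle, and the pin stands in the block with its collar on top. I'll retreat upward.

{"name": "jog_arm", "arguments": {
  "deltas": [
    {"slide": [0, 0, -0.3], "turn": 0, "gripper": 0},
    {"slide": [0, 0, -1.2], "turn": 0, "gripper": 0},
    {"slide": [0, 0, -2.2], "turn": 0, "gripper": 0},
    {"slide": [0, 0, -3.2], "turn": 0, "gripper": 0},
    {"slide": [0.5, 0.5, -4.0], "turn": 0, "gripper": 0},
    {"slide": [1, 1.5, -4.0], "turn": 0, "gripper": 0},
    {"slide": [1.2, 2.5, -4.0], "turn": 0, "gripper": 0},
    {"slide": [1.5, 3, -4.0], "turn": 0, "gripper": 0},
    {"slide": [1.5, 3, -4.0], "turn": 0, "gripper": 0}
  ]
}}

```text
time_s: 22.9
eef_pos: [0.5088, 0.3124, 0.2464]
ee_rot: [[-0.971, 0.241, 0.003], [0.241, 0.971, 0.001], [-0.003, 0.002, -1.0]]
ft_force: [-0.2, 0.6, 0.3]
gripper_width: 0.0428
```

```bash
python3 - <<'E'
from h import *
for n in["wrist","scene","top"]:
    p,d=read_camera(n); cv2.imwrite(f"pics/{n}14.png",p)
    print(n,[(x["bbox"],x["confidence"]) for x in find_in(n,"tray_front")])
a=cv2.imread("pics/scene14.png")[130:340,220:430];b=cv2.imread("pics/top14.png")[200:300,150:350]
cv2.imwrite("pics/c14.png",np.vstack([np.hstack([cv2.resize(a,(400,400),interpolation=cv2.INTER_CUBIC),np.zeros((400,200,3),np.uint8)]),cv2.resize(b,(600,300),interpolation=cv2.INTER_CUBIC)])[:700])
i=cv2.imread("pics/c14.png");cv2.imwrite("pics/c14.png",cv2.resize(i,(514,600)))
cv2.imwrite("pics/s14p.png",cv2.resize(cv2.imread("pics/scene14.png")[260:335,340:430],(720,600),interpolation=cv2.INTER_CUBIC))
cv2.imwrite("pics/s14t.png",cv2.resize(cv2.imread("pics/top14.png")[225:295,260:345],(728,600),interpolation=cv2.INTER_CUBIC))
s=read_state();print(s["time_s"],s["eef_pos"],s["ft_force"])
E
```

```text
wrist []
scene [([251.8, 182.0, 258.2, 194.1], 0.43)]
top [([322.7, 244.4, 339.8, 277.0], 0.61)]
23.2 [0.50965665 0.31025714 0.24593514] [-0.21579866 -0.82288207 -0.02953361]
```

View pics/s14p.png

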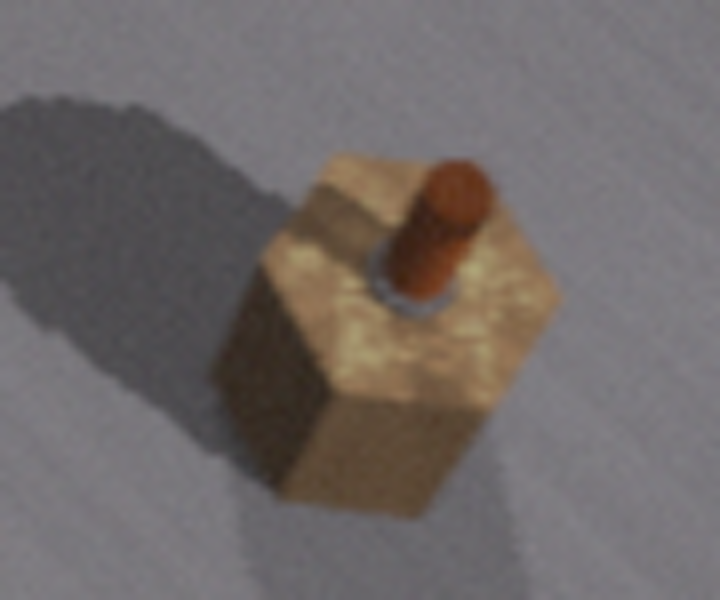

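View pics/s14t.png

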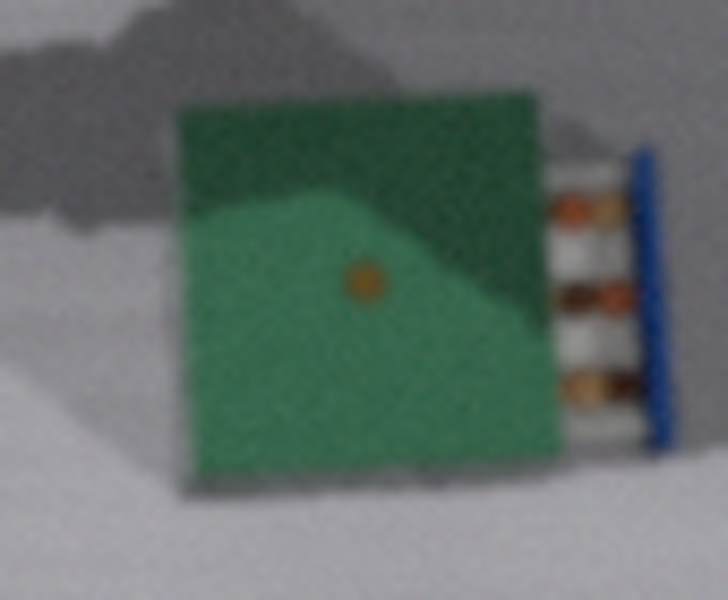

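```bash
python3 - <<'E'
from h import *
t=get_calibration("top");s=get_calibration("scene")
ax=np.array([.068,-.9977])
o=atz(t,(302.2,257.5),.12)[:2]
q=atz(t,(337.0,259.6),.036);q2=atz(t,(260+645/8.565-.4,259.6),.036);print(o,q,(q[:2]-o)@ax-.05,(q2[:2]-o)@ax-.05)
for f in["top0","top14"]:
    p=cv2.imread(f"pics/{f}.png"); h=cv2.cvtColor(p,cv2.COLOR_BGR2HSV)
    for n,m in[("yel",(abs(h[...,0].astype(int)-27)<5)&(h[...,1]>200)),("saucer",(h[...,0]>98)&(h[...,0]<118)&(h[...,1]>120))]:
        r=m.copy(); r[:150]=0;r[310:]=0;r[:,:325]=0;r[:,400:]=0
        if n=="saucer": r[220:]=0
        ys,xs=np.nonzero(r);print(f,n,len(xs),xs.mean().round(1),ys.mean().round(1))
# handle upright check
print(tri([ray(s,(340+459/8-.4,260+193/8-.4)),ray(t,(167.3,244.2))]))
E
```

```text
[ 0.51461127 -0.13429438] [ 0.52025202 -0.22749819  0.036     ] 0.043373010942469245 0.03813497222011654
top0 yel 230 378.9 271.0
top0 saucer 1293 351.4 189.5
top14 yel 221 378.7 271.2
top14 saucer 1288 351.4 189.4
(array([0.53915167, 0.17997641, 0.11919923]), [np.float64(0.001315488791130478), np.float64(0.0013154887911304952)])
```

View pics/top14.png

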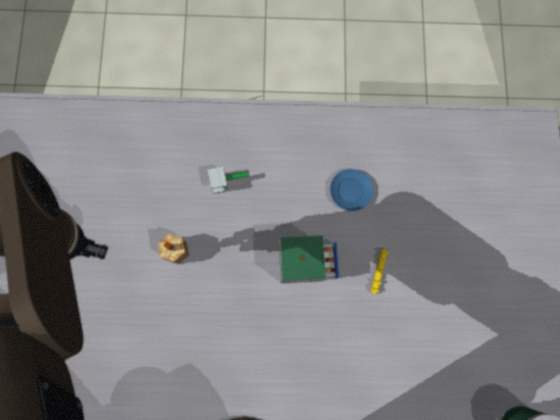

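```bash
python3 - <<'E'
from station import *
print(order.hand_in())
E
```

```text
the job is handed in; nothing more can be done
None
```

The tray slid out and stayed out, the pin is back in its block, and I handed the job in at about 23 s of the 58 s allowed.

- **Pressing the latch:** I took the pin from the block, centred it over the lid hole with the wrist camera, and lowered it in 3 mm steps. It met the latch about 36–39 mm below the lid's upper face. I then pressed at about 6–7 N and held for over 2 s. The highest force reading on the tower side was about 7 N, though forces were only sampled, not recorded continuously.
- **Tray:** It stayed out after the pin was withdrawn. The outer face of the front plate measured 38 to 43 mm beyond the tower wall, depending on the view. The scene-camera value was the low one, just under 40 mm. The plate had stopped moving while the latch was held and is well past the 28 mm catch, so I take it to be at its end stop, but I did not measure 46 mm directly.
- **Pin:** It met the block at the same gripper height as at pick-up. That contact briefly read 27 N, on the block only. After release the collar rests on the block, and the handle top measures 0.119 m high at the original spot. The gripper is clear of everything.
- **Other things:** The chew stick and saucer are unmoved by pixel comparison. For the clamp I only looked at the pictures, and it appears unchanged.

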